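# Clear the carving jig and hold the blank in its corner

### The arm

A 7-joint arm with a two-finger parallel gripper is mounted at the origin on the work surface. World frame = base frame: x ahead of the robot, y to its left, z up, the work surface at z = 0. Lengths are in m, angles in rad, forces in N, time in s.
With the tool pointing down it reaches from about 0.425 to 0.95 m from the base axis. Payload 16.7 kg.
Tool frame: the origin (TCP) lies at the very end of the fingers, on their centre line; the grasp point (between the pads) lies bot.grip_point_offset behind it (bot.grip_point_offset is the distance from the TCP to the grasp point, in m); z points along the fingers, y is the line along which they close (so a half turn about z gives the same grasp; the last joint's range is limited). The gripper opens to 94 mm and grips with 3 to 60 N. Pads are 16 mm wide; open, the fingers measure 119 mm over their backs; the gripper's body (75 mm by 177 mm) begins 78 mm behind the grasp point.
Start: joints at [-1.304, 0.426, 0.074, 1.606, -0.034, 1.111, -0.067], TCP at [0.273, 0.617, 0.181] pointing down, gripper open.
Joint ranges: [-2.85, 2.85], [-0.5, 2.14], [-1.23, 1.37], [0.21, 2.46], [-1.02, 4.16], [0.16, 2.05], [-2.73, 2.73]. Speed limits (rad/s): [1.89, 1.89, 2.39, 2.39, 3.01, 3.01, 3.01].

### API

Orientations are given as a unit quaternion [x, y, z, w].
In Python, from rig import bot, read_camera, camera_info gives the robot as it stands.
- The arm moves only by the tool play_rows, never from a script. Its arguments are lists of equal length, an entry for each row: "rotation": the turn, a rotation vector about the tool's x, y, z in degrees, a list of three; "travel": the shift along the tool's x, y, z in mm, a list of three; "jaw": the opening in per cent of the stroke, from 0 (shut) to 100 (fully open). A call has 1 to 12 rows; each row is the pose to reach, as a shift and turn from the pose commanded when the call began, along the tool's axes at that moment; what a row does not reach only later rows make up. A row lasts 1/10 s, in which the tool goes at most 50 mm and 8.59 degrees, less where a joint would pass 70% of its speed; a pose out of reach is approached as far as the arm can. A call with a gripper value outside its range is refused whole. The fingers move at their own pace and stop on an object; "force" is the grip in N (left out, the last holds). Time passes only in rows, so rows that repeat a pose let the fingers close. It gives the time, the measured TCP pose, the force, the opening and the grip force at its end, in the units of the state.
- bot.observe(): the state, without advancing time (a new reading comes with each control period).
- read_camera(name): name is "scene" or "top" or "wrist"; returns the picture (420x560x3 uint8, red, green, blue); there is no depth.
- camera_info(name): a dict with "camera_matrix" (3x3 intrinsics, pixels), "k1" (the pictures are not rectified: a ray, as slopes to the right and down, at radius r is drawn at 1 + k1 r^2 times it, then the intrinsics apply), "rvec" (rotation vector, rad) and "tvec" (3), from world to camera coordinates, as OpenCV has them; the wrist camera has in their place "mount" (4x4, takes a point from camera to tool coordinates, whose origin is the TCP and whose axes are the flange's). Camera axes: x right, y down, z forward; pixel columns grow to the right and rows downward; lengths in m; the calibration is good to about 2 mm. A picture is of the moment at which its call begins: read the wrist's pose just before it. camera_info takes no time and is no camera call.
- bot.close_job(): hands the job in; it is judged then, once.
The state is a dict: "t": time; "q": joint angles; "qd": joint speeds; "joint_efforts": joint torques, N m; "tcp_pos": TCP position; "tool_rot": TCP orientation; "wrist_force": force on the tool from outside, world axes, zero at the start; "moment": the same for the moment, N m; "width": opening from 0.0 (shut) to 1.0 (fully open); "grip_force": force on a finger pad.
Only numpy, scipy, OpenCV 4.12 (cv2) and the standard library are available. Lean on these libraries where they do the work, as an engineer would, in place of code of your own. Each camera call takes 0.05 s, during which the arm holds its last target. There are 200 camera calls.

### The job

Clear the orange cup off the carving jig by nesting it all the way down inside the blue cup of the same shape that stands upright on the bench, and let it go there. Then lay the carved wooden blank flat on the jig's board, carved face up, one long side along the long fence, and press it into the corner so that it bears firmly on both fences at once; finish while still gripping it and pressing it there, without letting go. Leave the tools, offcuts and glue bottle where they are.

Things in the scene. Friction and masses are not known exactly. Their poses are not given: they have to be found in the camera images.
- jig: carving jig, fixed to the bench: a plywood board 190 (its x) x 240 (its y) x 12 mm thick, with two dark wooden fences on top. Origin: centre of the board's underside, on the bench. Its yaw varies by up to 0.3 rad.
- jig_corner (a point): the inner corner of the jig, on the board's top face, where the inner faces of the two fences would meet (65, 90, 12 mm from the jig's origin, axes as the jig's). The free space of the board lies towards -x and -y of it; the corner itself is open: the long fence stops 10 mm and the short fence 15 mm short of it. Board and fences are dry wood: friction on any of them (most when the blank is pressed down hard) can swallow several newtons of a sideways push.
- fence_long: long fence along the far (+x) edge of the jig, running along the jig's y: 20 thick x 190 long x 20 mm high above the board. Its inner face looks to the jig's -x and passes through jig_corner. Rigid. Origin: centre of its underside, on the board's top.
- fence_short: short fence along the left (+y) edge of the jig, running along the jig's x: 130 long x 20 thick x 20 mm high above the board. Its inner face looks to the jig's -y and passes through jig_corner. Rigid. Origin: centre of its underside.
- cup: orange plastic cup, open at the top, round and tapered: outside diameter 46 mm at the foot, 66 mm at the rim, 90 mm high, wall 2.5 mm, about 45 g; inside floor 36 mm above the foot. Origin: centre of its foot; z up. Starts upright on the jig's board, in the space where the blank has to go.
- twin: blue plastic cup of exactly the same shape as the orange one, upright on the bench to the left or right of the jig. Origin: centre of its foot; z up. With the orange cup fully nested (1.5 mm play all round) the orange foot is 36 mm above the blue foot and the orange rim stands 36 mm above the blue rim.
- blank: light wooden block 56 (its x) x 100 (its y) x 55 mm high, about 160 g, with a dark sunglasses face carved on top. Origin: centre of its underside; z up, out of the carved face. Lies on the bench, carved face up, on the other side of the jig from the blue cup, yaw within 0.6 rad. Home in the corner its origin is 28 mm (x) and 50 mm (y) from jig_corner, its y axis along the jig's y, either way round.
- knife: carving knife with a dark red handle, 157 mm long, 14 mm high, lying on the bench; leave alone. Origin: on its axis, underneath.
- set_square: flat aluminium set square, legs 170 and 100 mm, 4 mm thick, lying beyond the jig; leave alone. Origin: middle of its long leg.
- sanding_block: cork sanding block 60 x 100 x 33 mm on the bench; leave alone. Origin: centre of its underside.
- offcut_a: notched light wood offcut 70 x 50 x 40 mm; leave alone. Origin: centre of its underside.
- offcut_b: small brown wood offcut 45 x 30 x 30 mm; leave alone. Origin: centre of its underside.
- glue: white glue bottle with a red cap, 52 mm diameter, 110 mm high; leave alone. Origin: centre of its foot.

How it is judged:
By the outcome, as a careful person would: the job done as asked, in the order asked, and still so for the second after the job is handed in, while the arm keeps its last pose, push and grip.
It also fails if it takes over 69 s, if anything falls off the work surface, if the arm or the gripper's body presses on something with over 40 N, if the wrist force passes 120 N, or if a joint passes its speed limit or range.

## Working session

There is one attempt and no reset: what is moved stays moved. The work goes in short steps, Python scripts to look and compute and a tool call to move; the robot and the scene stay as the last step left them, time stands still between calls to the robot, and variables do not carry over. Pictures are saved under pics/ and viewed, at most 10 in all, crops included, and the job is handed in when it is done.

Besides the shell and the picture viewer there is one more tool, called after ">>>" as a command line: name --argument value ..., lists and objects as JSON in quotes. play_rows: Moves the arm, as the interface text tells. Its arguments: {"type":"object","properties":{"rotation":{"type":"array","items":{"type":"array","items":{"type":"number"}}},"travel":{"type":"array","items":{"type":"array","items":{"type":"number"}}},"jaw":{"type":"array","items":{"type":"number"}},"force":{"type":"number"}},"required":["rotation","travel","jaw"]}

```bash
ls; mkdir -p pics
python3 - <<'E'
from rig import bot, read_camera, camera_info
import cv2,numpy as np
s=bot.observe(); print(s, bot.grip_point_offset)
for n in("top","scene"):
    im=read_camera(n); cv2.imwrite(f"pics/{n}0.png",im[:,:,::-1]); 
for n in("top","scene","wrist"):print(n,camera_info(n))
E
```

```text
pics
{'t': 0.0, 'q': array([-1.30348212,  0.42674089,  0.07384589,  1.60658222, -0.03410932,
        1.1108084 , -0.06707395]), 'qd': array([-4.59953986e-04, -1.78333836e-04, -1.01535445e-05,  3.45705469e-04,
        1.67473279e-03, -8.79731117e-04,  5.01561648e-04]), 'joint_efforts': array([ 5.17761237e-04, -9.35849404e+01,  3.66687030e+00, -4.54203880e+01,
       -4.88875550e-02,  2.01089890e-02,  1.84004834e-04]), 'tcp_pos': array([0.27311039, 0.61677606, 0.1805805 ]), 'tool_rot': array([ 2.06903871e-01,  9.78361068e-01, -6.33327839e-04, -9.06709745e-05]), 'wrist_force': array([-0.85343046, -0.26272685,  0.84168515]), 'moment': array([-0.01348131,  0.00242885, -0.01290343]), 'grip_force': 0.0, 'width': 0.999244766040783} 0.0188
top {'camera_matrix': array([[471.74935399,   0.        , 280.01651781],
       [  0.        , 471.74935399, 215.41301495],
       [  0.        ,   0.        ,   1.        ]]), 'k1': 0.010281075758525365, 'rvec': array([ 2.14230443, -2.07887397,  0.2184007 ]), 'tvec': array([-0.01881585,  0.60276464,  1.06245726])}
scene {'camera_matrix': array([[528.41548405,   0.        , 279.02547753],
       [  0.        , 528.41548405, 217.39182204],
       [  0.        ,   0.        ,   1.        ]]), 'k1': -0.06822984692527592, 'rvec': array([ 2.38806614,  0.65035797, -0.20461231]), 'tvec': array([-0.535916  , -0.21452215,  1.62086544])}
wrist {'camera_matrix': array([[319.27632582,   0.        , 281.19974068],
       [  0.        , 319.27632582, 204.04762617],
       [  0.        ,   0.        ,   1.        ]]), 'k1': -0.05796836765172056, 'mount': array([[ 2.04091872e-04, -9.68379177e-01, -2.49482919e-01,
         7.11073862e-02],
       [ 9.99999974e-01,  2.21907143e-04, -4.32830799e-05,
         1.03214785e-03],
       [ 9.72764751e-05, -2.49482904e-01,  9.68379198e-01,
        -2.03328446e-01],
       [ 0.00000000e+00,  0.00000000e+00,  0.00000000e+00,
         1.00000000e+00]])}
```

```bash
python3 -c "
import cv2
im=cv2.imread('pics/top0.png'); cv2.imwrite('pics/top0b.png',cv2.resize(im,(800,600),interpolation=cv2.INTER_CUBIC))"
```

```text
(no output)
```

View pics/top0b.png

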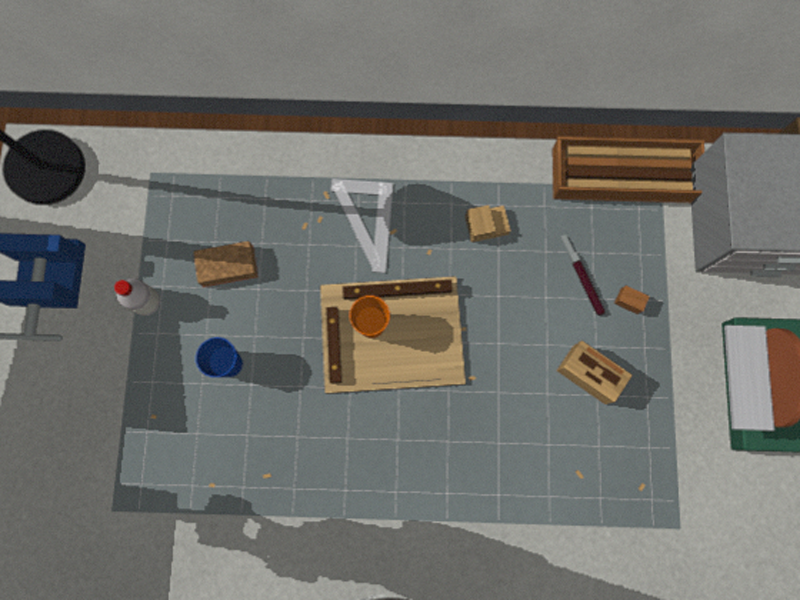

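View pics/scene0.png

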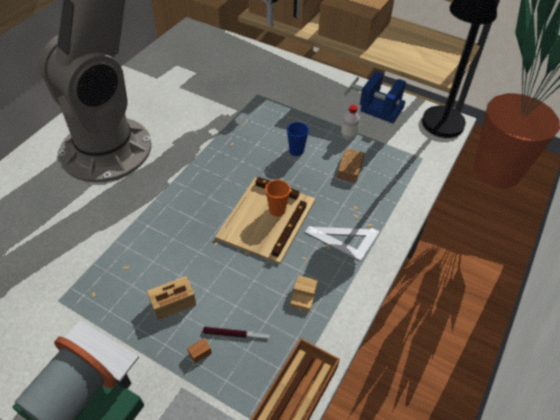

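The top view (800 px version) shows the orange cup at about (370,315) on the jig, near its corner. The blue cup is at (218,357) to the left and the blank at (595,372) to the right. I'll enlarge these for measurement.

```bash
cat > h.py <<'E'
from rig import bot, read_camera, camera_info
import cv2,numpy as np
from scipy.spatial.transform import Rotation as R
def ext(n,s=None):
    ci=camera_info(n)
    if n!="wrist": return ci,R.from_rotvec(ci["rvec"]).as_matrix(),np.array(ci["tvec"])
    s=s or bot.observe(); T=np.eye(4);T[:3,:3]=R.from_quat(s["tool_rot"]).as_matrix();T[:3,3]=s["tcp_pos"]
    W=np.linalg.inv(T@ci["mount"]); return ci,W[:3,:3],W[:3,3]
def px2w(n,uv,z,s=None,e=None):
    ci,Rm,t=e or ext(n,s); K=ci["camera_matrix"]; uv=np.atleast_2d(uv).astype(float)
    d=(uv-K[:2,2])/K[0,0]; p=d.copy()
    for _ in range(8): p=d/(1+ci["k1"]*(p**2).sum(1,keepdims=True))
    r=np.c_[p,np.ones(len(p))]@Rm; c=-Rm.T@t
    return c+r*((z-c[2])/r[:,2])[:,None]
def w2px(n,P,s=None,e=None):
    ci,Rm,t=e or ext(n,s); K=ci["camera_matrix"]; c=np.atleast_2d(P)@Rm.T+t; p=c[:,:2]/c[:,2:]
    p=p*(1+ci["k1"]*(p**2).sum(1,keepdims=True)); return p*K[0,0]+K[:2,2]
E
python3 - <<'E'
import cv2,numpy as np
im=cv2.imread('pics/top0.png')
a=cv2.resize(im[185:285,130:330],None,fx=4,fy=4,interpolation=cv2.INTER_CUBIC)
b=cv2.resize(im[232:287,380:455],None,fx=4,fy=3.6364,interpolation=cv2.INTER_CUBIC)
b=cv2.resize(im[235:285,385:450],None,fx=4,fy=4,interpolation=cv2.INTER_CUBIC)
o=np.zeros((600,800,3),np.uint8);o[:400]=a;o[400:,:260]=b;cv2.imwrite('pics/crop1.png',o)
E
```

```text
(no output)
```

View pics/crop1.png

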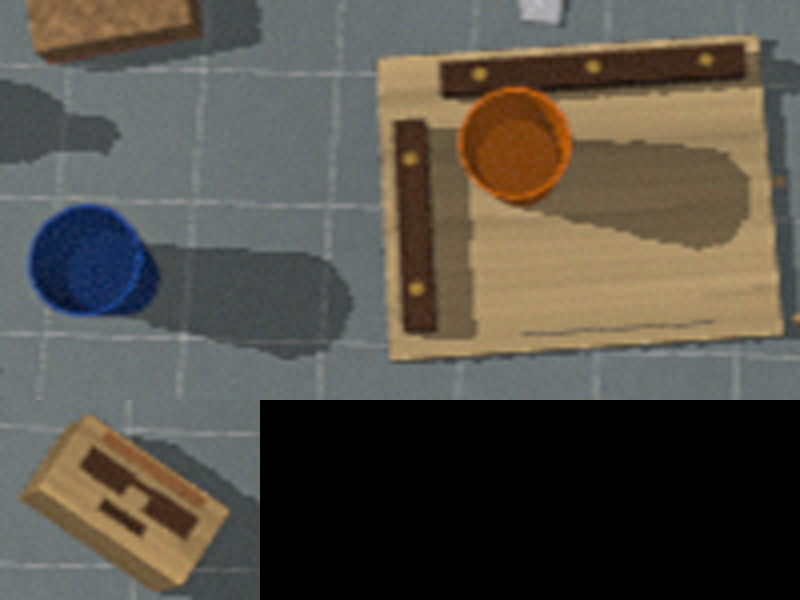

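The crop shows these features:
- **Board corners:** about (377,60), (757,37), (783,333) and (392,360).
- **Orange rim:** centre about (514,144).
- **Blue rim:** centre about (87,261).
- **Blank top face:** corners about (90,415), (228,512), (183,587) and (35,490) in the lower inset.

Run:
```python
from h import *
f=lambda p,o:(np.array(p,float)+.5)/4-.5+np.array(o)
B=px2w("top",f([(377,60),(757,37),(783,333),(392,360)],(130,185)),.012)
print("board",B[:,:2].round(4).tolist(),[np.linalg.norm(B[i]-B[(i+1)%4]).round(4) for i in range(4)])
c=B.mean(0); ax=(B[0]+B[1]-B[2]-B[3])[:2]; ay=(B[0]+B[3]-B[1]-B[2])[:2]
y1=np.arctan2(ax[1],ax[0]); y2=np.arctan2(-ay[0],ay[1]); print("jig",c,y1,y2)
yaw=(y1+y2)/2; print("corner",c[:2]+R.from_euler('z',yaw).as_matrix()[:2,:2]@[.065,.09])
print("orange",px2w("top",f((514.5,144.5),(130,185)),.102),"rim w",px2w("top",f([(458,145),(571,145)],(130,185)),.102)[:,1])
print("blue",px2w("top",f((87,261),(130,185)),.09))
b=px2w("top",f([(90,15),(228,112),(180,187),(36,90)],(385,235)),.055)
print("blank",b[:,:2].round(4).tolist(),b.mean(0),[np.linalg.norm(b[i]-b[(i+1)%4]).round(4) for i in range(4)])
s=bot.observe();print(R.from_quat(s["tool_rot"]).as_matrix().round(4))
```

```text
board [[0.6501, 0.1418], [0.6722, -0.0967], [0.4865, -0.1149], [0.4629, 0.1225]] [np.float64(0.2395), np.float64(0.1867), np.float64(0.2385), np.float64(0.1882)]
jig [0.56793639 0.01317204 0.012     ] 0.10046430620912361 0.09564620055576084
corner [0.62381332 0.1091031 ]
orange [[0.58079444 0.04866824 0.102     ]] rim w [0.0810574  0.01625097]
blue [[0.50787265 0.29110082 0.09      ]]
blank [[0.5581, -0.3044], [0.5028, -0.3838], [0.4581, -0.3541], [0.5123, -0.2714]] [ 0.50783881 -0.32843463  0.055     ] [np.float64(0.0968), np.float64(0.0537), np.float64(0.0989), np.float64(0.0564)]
[[-9.144e-01  4.049e-01 -4.000e-04]
 [ 4.049e-01  9.144e-01 -1.100e-03]
 [-1.000e-04 -1.100e-03 -1.000e+00]]
```

```bash
cat >> h.py <<'E'
def goal(x,y,z,a,s=None):
    "print the shift/turn (tool axes) to TCP x,y,z (m) with closing line at a deg, pointing down"
    s=s or bot.observe(); R0=R.from_quat(s["tool_rot"]).as_matrix(); a=np.radians(a)
    yv=np.array([np.cos(a),np.sin(a),0]); zv=np.array([0,0,-1.]); Rt=np.c_[np.cross(yv,zv),yv,zv]
    print("t",s["t"].round(2),"travel",((np.array([x,y,z])-s["tcp_pos"])@R0*1e3).round(1),"rot",np.degrees(R.from_matrix(R0.T@Rt).as_rotvec()).round(2))
E
python3 -c "
from h import *
goal(.581,.0487,.20,5)"
```

```text
Traceback (most recent call last):
  File "h.py", line 22, in goal
    print("t",s["t"].round(2),"travel",((np.array([x,y,z])-s["tcp_pos"])@R0*1e3).round(1),"rot",np.degrees(R.from_matrix(R0.T@Rt).as_rotvec()).round(2))
              ^^^^^^^^^^^^
AttributeError: 'float' object has no attribute 'round'
```

```bash
sed -i 's/s\["t"\].round(2)/round(s["t"],2)/' h.py
python3 -c "
from h import *
goal(.581,.0487,.20,5)"
```

```text
t 0.1 travel [-511.5 -394.8  -18.9] rot [-6.000e-02  4.000e-02  6.112e+01]
```

>>> play_rows --rotation '[[0, 0, 5], [0, 0, 10], [0, 0, 15], [0, 0, 20], [0, 0, 26], [0, 0, 32], [0, 0, 38], [0, 0, 44], [0, 0, 49], [0, 0, 54], [0, 0, 58], [0, 0, 61]]' --travel '[[-20, -15, -19], [-60, -46, -19], [-100, -77, -19], [-140, -108, -19], [-180, -139, -19], [-220, -170, -19], [-260, -200, -19], [-300, -231, -19], [-340, -262, -19], [-380, -293, -19], [-420, -324, -19], [-455, -352, -19]]' --jaw '[100, 100, 100, 100, 100, 100, 100, 100, 100, 100, 100, 100]' --force 12

```text
t: 1.3
tcp_pos: [0.5471, 0.1095, 0.2003]
tool_rot: [0.676, 0.737, 0.0, -0.0]
wrist_force: [0.9, 0.3, 0.5]
width: 1.002
grip_force: 0.0
```

```bash
python3 -c "
from h import *
goal(.581,.0487,.18,5)"
```

```text
t 1.3 travel [-63.5  28.5  20.3] rot [ 0.   -0.01 -0.03]
```

>>> play_rows --rotation '[[0, 0, 0], [0, 0, 0], [0, 0, 0]]' --travel '[[-35, 15, 10], [-63.5, 28.5, 20], [-63.5, 28.5, 20]]' --jaw '[100, 100, 100]'

```text
t: 1.6
tcp_pos: [0.5813, 0.0459, 0.179]
tool_rot: [0.677, 0.736, -0.001, 0.0]
wrist_force: [-0.4, -0.6, -0.5]
width: 1.0
grip_force: 0.0
```

Run:
```python
from h import *
s=bot.observe(); im=read_camera("wrist"); e=ext("wrist",s)
print(s["t"],s["tcp_pos"])
o=cv2.resize(im[:,:,::-1],(800,600),interpolation=cv2.INTER_CUBIC); cv2.imwrite("pics/w1.png",o)
np.savez("pics/w1.npz",tcp=s["tcp_pos"],q=s["tool_rot"])
a=np.linspace(0,2*np.pi,8)[:-1]
print("expected rim center",w2px("wrist",[.581,.0487,.102],e=e)*800/560, "corner", w2px("wrist",[.6238,.1091,.012],e=e)*800/560)
```

```text
1.6 [0.58128938 0.045931   0.17901629]
expected rim center [[399.44591438 287.52563899]] corner [[459.95256346 191.12499808]]
```

View pics/w1.png

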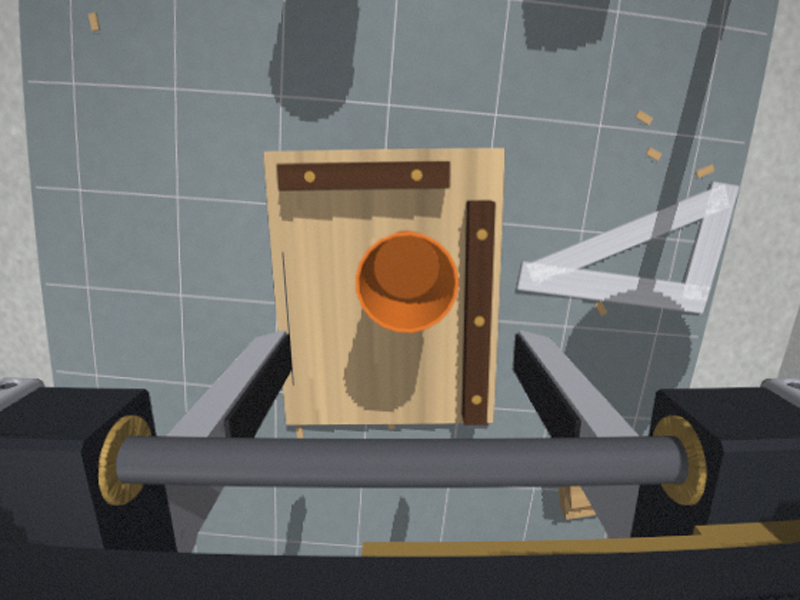

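The wrist view shows the orange rim centred at about (407,282). The long fence's inner top edge runs (468,202)–(463,424), and the short fence's inner edge (279,190)–(449,187).

Run:
```python
from h import *
d=np.load("pics/w1.npz"); e=ext("wrist",dict(tool_rot=d["q"],tcp_pos=d["tcp"]))
f=lambda p:(np.array(p,float)+.5)*.7-.5
print("orange",px2w("wrist",f([(407.5,282),(356,282),(459,282),(407,231),(407,333)]),.102,e=e)[:,:2].round(4).tolist())
L=px2w("wrist",f([(468,202),(463,424)]),.032,e=e);S=px2w("wrist",f([(279,190),(449,187)]),.032,e=e)
dl=(L[0]-L[1])[:2];ds=(S[1]-S[0])[:2]
print("yaws",np.arctan2(-dl[0],dl[1]),np.arctan2(ds[1],ds[0]))
k=np.linalg.solve(np.c_[dl,-ds],(S[0]-L[0])[:2]); print("corner",L[0][:2]+k[0]*dl)
B=px2w("wrist",f([(265,152),(504,149),(494,424),(288,426)]),.012,e=e);print("board",B[:,:2].round(4).tolist(),B.mean(0))
goal(.581,.0487,.18,5)
```

```text
orange [[0.5856, 0.0528], [0.5532, 0.0501], [0.618, 0.0556], [0.5825, 0.0849], [0.5883, 0.0189]]
yaws 0.09851036302160361 0.09929984901206708
corner [0.62696001 0.11351184]
board [[0.4679, 0.1268], [0.6544, 0.1445], [0.6789, -0.0944], [0.4912, -0.1126]] [0.57308842 0.01606205 0.012     ]
t 1.65 travel [ 0.4  0.3 -0.6] rot [-0.08  0.07 -0.08]
```

```bash
cat >> h.py <<'E'
def blob(n,im,hlo,hhi,smin=140,vmin=60):
    h=cv2.cvtColor(im,cv2.COLOR_RGB2HSV); m=cv2.inRange(h,(hlo,smin,vmin),(hhi,255,255))
    k,l,st,c=cv2.connectedComponentsWithStats(m); i=1+st[1:,4].argmax(); return st[i],l==i
E
python3 - <<'E'
from h import *
s=bot.observe(); im=read_camera("wrist"); e=ext("wrist",s); print(s["tcp_pos"],abs(s["qd"]).max())
st,m=blob("w",im,4,16,170); print(st)
u0,v0,w,h=st[:4]; print(px2w("wrist",[(u0+(w-1)/2,v0+(h-1)/2)],.102,e=e))
im0=cv2.imread("pics/w1.png")[:,:,::-1]; print(blob("w",im0,4,16,170)[0]/np.array([800,600,800,600,1])*np.array([560,420,560,420,1]))
cv2.imwrite("pics/w2.png",im[:,:,::-1])
E
```

```text
[0.58070937 0.04831333 0.17940187] 0.042410346833614984
[ 250  164   71   71 3889]
[[0.58508196 0.05358022 0.102     ]]
[ 249.2  161.7   72.1   71.4 7987. ]
```

```bash
python3 -c "
from h import *
goal(.583,.051,.074,5)"
```

```text
t 1.7 travel [  0.8   2.7 105.8] rot [-0.06  0.03  0.03]
```

>>> play_rows --rotation '[[0, 0, 0], [0, 0, 0]]' --travel '[[0, 0, 0], [0, 0, 0]]' --jaw '[100, 100]'

```text
t: 1.9
tcp_pos: [0.5804, 0.0519, 0.1805]
tool_rot: [0.674, 0.739, 0.0, -0.0]
wrist_force: [-0.3, -0.3, 0.3]
width: 0.998
grip_force: 0.0
```

Run:
```python
from h import *
s=bot.observe(); im=read_camera("wrist"); e=ext("wrist",s); print(s["tcp_pos"],abs(s["qd"]).max())
st,m=blob("w",im,4,16,170); print(st)
u0,v0,w,h=st[:4]; print(px2w("wrist",[(u0+(w-1)/2,v0+(h-1)/2)],.102,e=e))
cv2.imwrite("pics/w2.png",im[:,:,::-1])
goal(.583,.051,.074,5)
```

```text
[0.58044707 0.0518837  0.18048113] 0.003947120827554578
[ 250  168   71   71 3853]
[[0.58529389 0.05332174 0.102     ]]
t 1.95 travel [ -1.1   2.4 106.5] rot [ 0.01 -0.03  0.21]
```

>>> play_rows --rotation '[[0, 0, 0], [0, 0, 0], [0, 0, 0], [0, 0, 0], [0, 0, 0], [0, 0, 0], [0, 0, 0], [0, 0, 0], [0, 0, 0], [0, 0, 0]]' --travel '[[-1, 2.4, 25], [-1, 2.4, 60], [-1, 2.4, 90], [-1, 2.4, 106], [-1, 2.4, 106], [-1, 2.4, 106], [-1, 2.4, 106], [-1, 2.4, 106], [-1, 2.4, 106], [-1, 2.4, 106]]' --jaw '[100, 100, 100, 100, 100, 65, 60, 60, 60, 60]' --force 12

```text
t: 2.95
tcp_pos: [0.5838, 0.05, 0.075]
tool_rot: [0.675, 0.738, 0.001, 0.0]
wrist_force: [0.3, -0.1, 5.2]
width: 0.693
grip_force: 12.0
```

>>> play_rows --rotation '[[0, 0, 0], [0, 0, 0], [0, 0, 0], [0, 0, 0], [0, 0, 0], [0, 0, 0], [0, 0, 0]]' --travel '[[0, 0, -10], [0, 0, -35], [0, 0, -70], [0, 0, -100], [0, 0, -110], [0, 0, -110], [0, 0, -110]]' --jaw '[60, 60, 60, 60, 60, 60, 60]'

```text
t: 3.65
tcp_pos: [0.5826, 0.0499, 0.1835]
tool_rot: [0.675, 0.738, -0.0, -0.0]
wrist_force: [0.3, 0.4, -0.9]
width: 0.697
grip_force: 12.0
```

Run:
```python
from h import *
s=bot.observe(); im=read_camera("top"); cv2.imwrite("pics/top1.png",im[:,:,::-1]); print(s["tcp_pos"],s["width"],abs(s["qd"]).max())
im0=cv2.imread("pics/top0.png")[:,:,::-1]
z=s["tcp_pos"][2]+.027
def c(im,lo,hi,z):
    st,m=blob("",im,lo,hi,120,50); 
    print(st, px2w("top",[(st[0]+(st[2]-1)/2,st[1]+(st[3]-1)/2)],z))
c(im0,4,16,.102); c(im,4,16,z); c(im0,105,125,.09); 
o=cv2.resize(im[170:290,130:330],None,fx=4,fy=4,interpolation=cv2.INTER_CUBIC);cv2.imwrite("pics/c2.png",o[:,:,::-1])
goal(.5079,.2911,.185,5)
```

```text
[0.58262842 0.04993461 0.18350542] 0.697015088882972 0.015077113669255737
[   0   75  549   66 7921] [[0.86078848 0.02161066 0.102     ]]
[   0   75  549   67 7988] [[0.80954147 0.01871183 0.21050542]]
[   0  164   59   51 2239] [[0.64289922 0.58980976 0.09      ]]
t 3.7 travel [246.9 -52.7  -1.9] rot [-0.1   0.02  0.13]
```

View pics/c2.png

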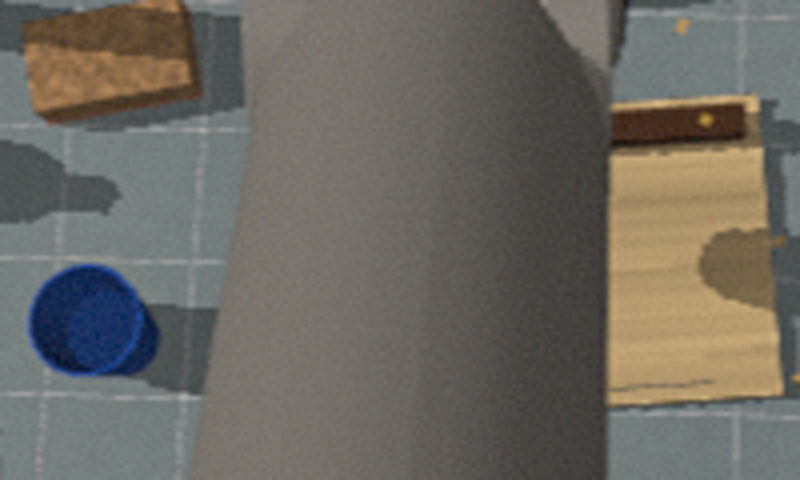

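The arm hides the orange cup in the top view, and the blue cup hasn't moved. I'll stop just short of the blue cup and use the wrist camera instead.

>>> play_rows --rotation '[[0, 0, 0], [0, 0, 0], [0, 0, 0], [0, 0, 0], [0, 0, 0], [0, 0, 0], [0, 0, 0], [0, 0, 0], [0, 0, 0], [0, 0, 0]]' --travel '[[12, -4, -2], [40, -14, -2], [72, -25, -2], [104, -37, -2], [136, -48, -2], [160, -56, -2], [176, -59, -2], [181, -59, -2], [181, -59, -2], [181, -59, -2]]' --jaw '[60, 60, 60, 60, 60, 60, 60, 60, 60, 60]'

```text
t: 4.7
tcp_pos: [0.5088, 0.2236, 0.1861]
tool_rot: [0.675, 0.737, -0.0, 0.0]
wrist_force: [-0.9, -0.4, -0.1]
width: 0.697
grip_force: 12.0
```

Run:
```python
from h import *
s=bot.observe(); im=read_camera("wrist"); e=ext("wrist",s); print(s["tcp_pos"],s["tool_rot"],abs(s["qd"]).max())
cv2.imwrite("pics/w3.png",cv2.resize(im[:,:,::-1],(800,600),interpolation=cv2.INTER_CUBIC))
np.savez("pics/w3.npz",tcp=s["tcp_pos"],q=s["tool_rot"])
```

```text
[0.5087785  0.22359511 0.18612082] [ 6.75423886e-01  7.37429637e-01 -2.61576157e-04  1.90360525e-04] 0.007826283599264934
```

View pics/w3.png

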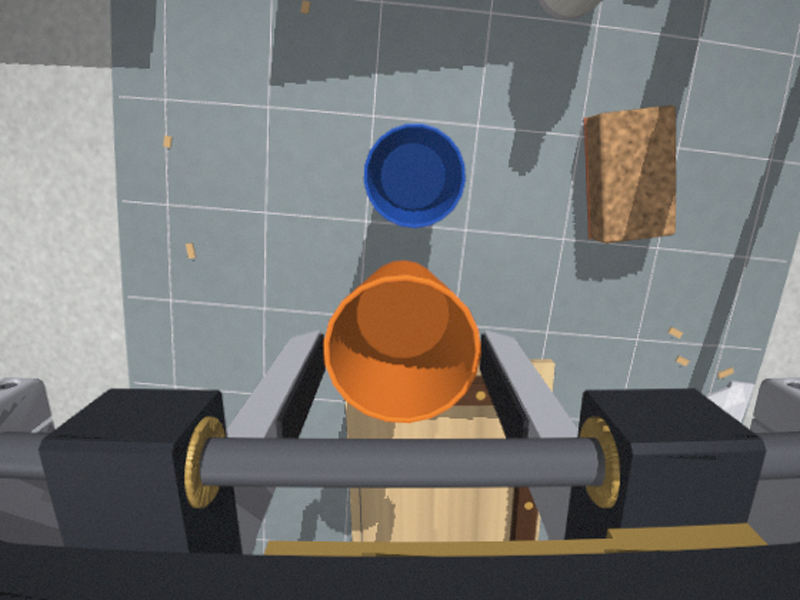

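The wrist view shows the blue rim centred at about (415,175) and the held orange rim spanning x 324–480, y 276–421.

Run:
```python
from h import *
d=np.load("pics/w3.npz"); e=ext("wrist",dict(tool_rot=d["q"],tcp_pos=d["tcp"])); t=d["tcp"]
f=lambda p:(np.array(p,float)+.5)*.7-.5
b=px2w("wrist",f([(364,175),(466,175),(415,123),(415,227)]),.09,e=e);print("blue",b[:,:2].round(4).tolist(),b.mean(0))
o=px2w("wrist",f([(324,346),(480,346),(402,276),(402,421)]),t[2]+.027,e=e);print("orange",o[:,:2].round(4).tolist(),o.mean(0)-t)
cb=(b[0]+b[1]+b[2]+b[3])/4; co=o.mean(0); print("diff",(cb-co)[:2])
g=t[:2]+(cb-co)[:2]; print("goal",g); goal(g[0],g[1],.186,5); goal(g[0],g[1],.097,5)
```

```text
blue [[0.4798, 0.2936], [0.5447, 0.2994], [0.5092, 0.328], [0.5153, 0.2635]] [0.51226597 0.29614385 0.09      ]
orange [[0.4778, 0.2249], [0.542, 0.2305], [0.5073, 0.2571], [0.5129, 0.1932]] [0.00121207 0.00283552 0.027     ]
diff [0.0022754  0.06971322]
goal [0.5110539  0.29330833]
t 4.75 travel [69.4  8.3  0.2] rot [-0.    0.03  0.01]
t 4.75 travel [69.4  8.3 89.2] rot [-0.    0.03  0.01]
```

>>> play_rows --rotation '[[0, 0, 0], [0, 0, 0], [0, 0, 0], [0, 0, 0], [0, 0, 0], [0, 0, 0], [0, 0, 0], [0, 0, 0], [0, 0, 0], [0, 0, 0], [0, 0, 0], [0, 0, 0]]' --travel '[[15, 2, 0], [45, 5, 0], [65, 7.3, 0], [69, 7.3, 0], [69, 7.3, 0], [69, 7.3, 10], [69, 7.3, 30], [69, 7.3, 50], [69, 7.3, 62], [69, 7.3, 68], [69, 7.3, 70], [69, 7.3, 70]]' --jaw '[60, 60, 60, 60, 60, 60, 60, 60, 60, 60, 60, 60]'

```text
t: 5.95
tcp_pos: [0.5097, 0.2941, 0.1165]
tool_rot: [0.675, 0.738, 0.0, 0.0]
wrist_force: [-0.2, -0.3, -0.1]
width: 0.697
grip_force: 12.0
```

Run:
```python
from h import *
s=bot.observe(); im=read_camera("wrist"); e=ext("wrist",s); print(s["tcp_pos"],s["wrist_force"],s["moment"])
o=cv2.resize(im[120:330,140:420],(800,600),interpolation=cv2.INTER_CUBIC); cv2.imwrite("pics/w4.png",o[:,:,::-1])
goal(.51,.293,.098,5)
```

```text
[0.50965819 0.29411862 0.1165301 ] [-0.24583709 -0.34190147 -0.11896251] [-0.04865079  0.00518768 -0.04230823]
t 6.0 travel [-1.3  0.1 18.8] rot [ 0.03 -0.02  0.1 ]
```

>>> play_rows --rotation '[[0, 0, 0], [0, 0, 0], [0, 0, 0], [0, 0, 0], [0, 0, 0], [0, 0, 0]]' --travel '[[-0.7, 0, 3], [-0.7, 0, 6], [-0.7, 0, 9], [-0.7, 0, 12], [-0.7, 0, 12], [-0.7, 0, 12]]' --jaw '[60, 60, 60, 60, 60, 60]'

```text
t: 6.6
tcp_pos: [0.5094, 0.2935, 0.1042]
tool_rot: [0.675, 0.738, -0.0, 0.0]
wrist_force: [0.5, 0.0, -1.1]
width: 0.693
grip_force: 12.0
```

>>> play_rows --rotation '[[0, 0, 0], [0, 0, 0], [0, 0, 0], [0, 0, 0], [0, 0, 0], [0, 0, 0]]' --travel '[[0, 0, 2], [0, 0, 3], [0, 0, 4], [0, 0, 5], [0, 0, 6], [0, 0, 6]]' --jaw '[60, 60, 60, 60, 60, 60]'

```text
t: 7.2
tcp_pos: [0.5101, 0.2941, 0.0989]
tool_rot: [0.675, 0.738, 0.001, 0.0]
wrist_force: [0.7, 0.8, 6.7]
width: 0.697
grip_force: 12.0
```

>>> play_rows --rotation '[[0, 0, 0], [0, 0, 0], [0, 0, 0], [0, 0, 0], [0, 0, 0], [0, 0, 0]]' --travel '[[0, 0, 1], [0, 0, 1.5], [0, 0, 1.5], [0, 0, 0.5], [0, 0, 0], [0, 0, 0]]' --jaw '[60, 60, 60, 75, 90, 90]'

```text
t: 7.8
tcp_pos: [0.5093, 0.2935, 0.0982]
tool_rot: [0.675, 0.738, -0.0, -0.0]
wrist_force: [-0.2, -0.2, 0.8]
width: 0.878
grip_force: 0.0
```

>>> play_rows --rotation '[[0, 0, 0], [0, 0, 0], [0, 0, 0], [0, 0, 0], [0, 0, 0], [0, 0, 0], [0, 0, 0], [0, 0, 0]]' --travel '[[0, 0, 0], [0, 0, -8], [0, 0, -35], [0, 0, -70], [0, 0, -100], [-10, 0, -110], [-20, 0, -110], [-20, 0, -110]]' --jaw '[100, 100, 100, 100, 100, 100, 100, 100]'

```text
t: 8.6
tcp_pos: [0.5112, 0.2716, 0.2077]
tool_rot: [0.676, 0.737, -0.0, 0.0]
wrist_force: [0.6, -0.5, -0.7]
width: 1.001
grip_force: 0.0
```

Run:
```python
from h import *
s=bot.observe(); im=read_camera("wrist"); sc=read_camera("scene"); print(s["tcp_pos"])
o=np.zeros((560,800,3),np.uint8); o[:300,:400]=cv2.resize(im,(400,300)); 
o[:560,400:]=cv2.resize(sc[90:202,260:340],(400,560),interpolation=cv2.INTER_CUBIC)
e=ext("scene")
for z in(0,.036,.09,.126): print(z,(w2px("scene",[.51,.293,z],e=e)-[260,90])*5+[400,0])
cv2.imwrite("pics/w5.png",o[:,:,::-1]); goal(.508,-.3285,.19,-34)
```

```text
[0.51123011 0.27157749 0.2077242 ]
0 [[579.68241577 302.9721992 ]]
0.036 [[582.22284333 260.01087095]]
0.09 [[586.19514663 192.75396991]]
0.126 [[588.95711103 145.93111315]]
t 8.7 travel [-598.9  -55.9   17.7] rot [-0.07  0.08 39.08]
```

View pics/w5.png

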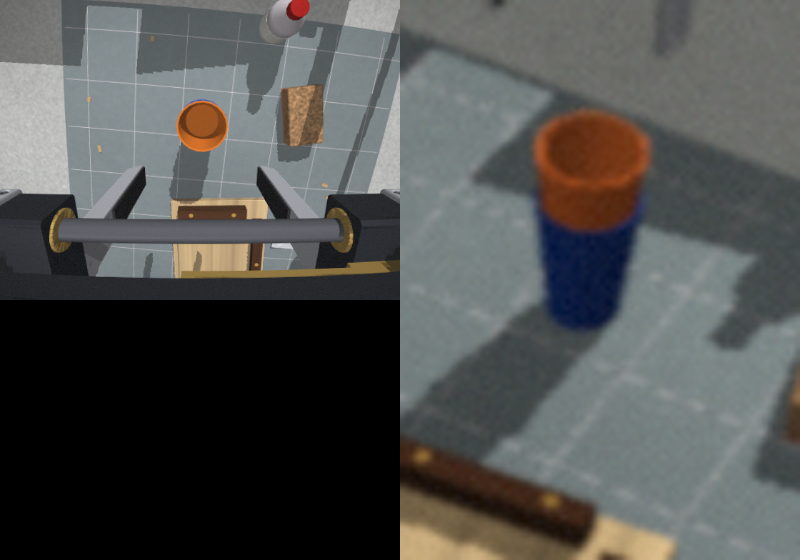

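The scene view shows the orange cup upright and fully seated in the blue cup, with its rim at about (593,150) against a predicted (589,146). Next I'll move to the blank.

>>> play_rows --rotation '[[0, 0, 1], [0, 0, 4], [0, 0, 8], [0, 0, 12], [0, 0, 16], [0, 0, 20], [0, 0, 24], [0, 0, 28], [0, 0, 32], [0, 0, 35], [0, 0, 38], [0, 0, 39]]' --travel '[[-15, -1, 5], [-60, -6, 10], [-109, -10, 17], [-158, -15, 17], [-207, -20, 17], [-256, -24, 17], [-305, -28, 17], [-354, -33, 17], [-403, -38, 17], [-445, -42, 17], [-475, -45, 17], [-490, -46, 17]]' --jaw '[100, 100, 100, 100, 100, 100, 100, 100, 100, 100, 100, 100]'

```text
t: 9.9
tcp_pos: [0.5076, -0.2218, 0.1905]
tool_rot: [0.884, 0.468, -0.001, 0.0]
wrist_force: [-0.4, 1.4, 0.2]
width: 0.996
grip_force: 0.0
```

```bash
python3 -c "
from h import *
goal(.508,-.3285,.19,-34)"
```

```text
t 9.9 travel [-88.   60.4   0.6] rot [-0.03  0.09 -0.22]
```

>>> play_rows --rotation '[[0, 0, 0], [0, 0, 0], [0, 0, 0], [0, 0, 0], [0, 0, 0], [0, 0, 0], [0, 0, 0]]' --travel '[[-20, 14, 0], [-52, 36, 0], [-80, 55, 0], [-88, 60, 0], [-88, 60, 0], [-88, 60, 0], [-88, 60, 0]]' --jaw '[100, 100, 100, 100, 100, 100, 100]'

```text
t: 10.6
tcp_pos: [0.5103, -0.3233, 0.191]
tool_rot: [0.882, 0.471, 0.0, -0.0]
wrist_force: [-0.5, -1.3, -0.8]
width: 1.003
grip_force: 0.0
```

Run:
```python
from h import *
s=bot.observe(); im=read_camera("wrist"); print(s["tcp_pos"],s["tool_rot"],abs(s["qd"]).max())
np.savez("pics/w6.npz",tcp=s["tcp_pos"],q=s["tool_rot"])
o=cv2.resize(im[90:300,140:420],(800,600),interpolation=cv2.INTER_CUBIC); cv2.imwrite("pics/w6.png",o[:,:,::-1])
```

```text
[ 0.51026641 -0.32328072  0.19104156] [ 8.82025547e-01  4.71201399e-01  1.00184288e-04 -4.08088392e-04] 0.004558033508460174
```

View pics/w6.png

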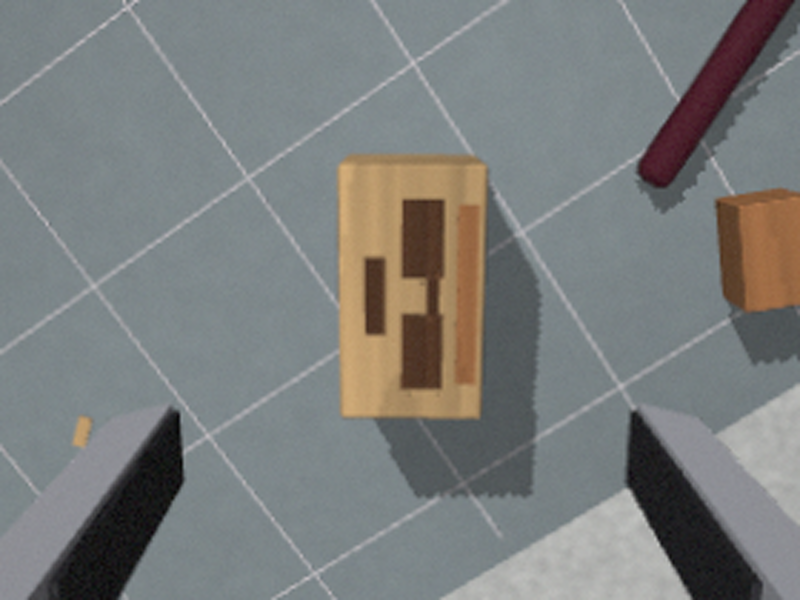

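The wrist crop shows the blank's top face with corners at about (341,164), (485,166), (481,417) and (342,417), nearly in line with the fingers.

Run:
```python
from h import *
d=np.load("pics/w6.npz"); e=ext("wrist",dict(tool_rot=d["q"],tcp_pos=d["tcp"]))
p=(np.array([(341,164),(485,166),(481,417),(342,417)],float)+.5)*.35-.5+[140,90]
b=px2w("wrist",p,.055,e=e)[:,:2]; print(b.round(4).tolist(),b.mean(0),[np.linalg.norm(b[i]-b[i-1]).round(4) for i in range(4)])
l=(b[0]+b[1]-b[2]-b[3]); w=b[1]+b[2]-b[0]-b[3]; print(np.degrees(np.arctan2(l[1],l[0])),np.degrees(np.arctan2(w[1],w[0])))
goal(.51,-.328,.026,-33.7)
```

```text
[[0.5183, -0.2709], [0.562, -0.301], [0.508, -0.3827], [0.4625, -0.3522]] [ 0.51269232 -0.32670121] [np.float64(0.0986), np.float64(0.053), np.float64(0.0979), np.float64(0.0548)]
56.01973144556239 -34.15042361807765
t 10.65 travel [ -4.1   2.4 165.2] rot [-0.02 -0.03 -0.07]
```

>>> play_rows --rotation '[[0, 0, 0.3], [0, 0, 0.3], [0, 0, 0.3], [0, 0, 0.3], [0, 0, 0.3], [0, 0, 0.3], [0, 0, 0.3], [0, 0, 0.3], [0, 0, 0.3], [0, 0, 0.3], [0, 0, 0.3], [0, 0, 0.3]]' --travel '[[-2, 1, 15], [-4, 2.4, 50], [-4, 2.4, 90], [-4, 2.4, 125], [-4, 2.4, 150], [-4, 2.4, 162], [-4, 2.4, 165], [-4, 2.4, 165], [-4, 2.4, 165], [-4, 2.4, 165], [-4, 2.4, 165], [-4, 2.4, 165]]' --jaw '[100, 100, 100, 100, 100, 100, 100, 75, 60, 50, 50, 50]' --force 50

```text
t: 11.85
tcp_pos: [0.5099, -0.3297, 0.0267]
tool_rot: [0.884, 0.468, 0.0, 0.0]
wrist_force: [0.3, -0.3, -0.3]
width: 0.611
grip_force: 0.0
```

>>> play_rows --rotation '[[0, 0, 0], [0, 0, 0], [0, 0, 0]]' --travel '[[0, 0, 0], [0, 0, 0], [0, 0, 0]]' --jaw '[50, 50, 50]'

```text
t: 12.15
tcp_pos: [0.5098, -0.3297, 0.0267]
tool_rot: [0.884, 0.468, 0.0, 0.0]
wrist_force: [-1.4, 2.4, 6.4]
width: 0.587
grip_force: 50.0
```

```bash
python3 -c "
from h import *
s=bot.observe();print(s['tcp_pos'],s['width']*94,s['grip_force'],s['wrist_force'])
goal(s['tcp_pos'][0],s['tcp_pos'][1],.11,-34)"
```

```text
[ 0.50982345 -0.32971019  0.02665525] 55.15524227663111 50.00253975391388 [-1.41215013  2.36073759  6.38489403]
t 12.15 travel [  0.    0.  -83.3] rot [ 0.02 -0.02 -0.18]
```

>>> play_rows --rotation '[[0, 0, 0], [0, 0, 0], [0, 0, 0], [0, 0, 0], [0, 0, 0], [0, 0, 0]]' --travel '[[0, 0, -8], [0, 0, -30], [0, 0, -58], [0, 0, -70], [0, 0, -73], [0, 0, -73]]' --jaw '[50, 50, 50, 50, 50, 50]'

```text
t: 12.75
tcp_pos: [0.5097, -0.3294, 0.0991]
tool_rot: [0.884, 0.468, 0.0, -0.0]
wrist_force: [0.3, 0.0, -2.5]
width: 0.583
grip_force: 50.0
```

```bash
python3 -c "
from h import *
s=bot.observe();print(s['tcp_pos'],s['width']*94,s['grip_force'],s['wrist_force'])
goal(.5915,.0456,.10,5.63)"
```

```text
[ 0.50970932 -0.32936261  0.09908084] 54.77387568759963 49.999061822891235 [ 0.31221959  0.01034603 -2.5477301 ]
t 12.75 travel [ 356.2 -142.9   -0.8] rot [ 1.000e-02 -2.000e-02 -3.979e+01]
```

>>> play_rows --rotation '[[0, 0, -1], [0, 0, -4], [0, 0, -9], [0, 0, -14], [0, 0, -19], [0, 0, -24], [0, 0, -29], [0, 0, -34], [0, 0, -38], [0, 0, -39.8], [0, 0, -39.8], [0, 0, -39.8]]' --travel '[[12, -5, 0], [45, -18, 0], [85, -34, 0], [125, -50, 0], [167, -67, 0], [209, -84, 0], [251, -101, 0], [293, -117, 0], [330, -132, 0], [350, -140, 0], [356, -143, 0], [356, -143, 0]]' --jaw '[50, 50, 50, 50, 50, 50, 50, 50, 50, 50, 50, 50]'

```text
t: 13.95
tcp_pos: [0.5908, 0.0457, 0.0986]
tool_rot: [0.671, 0.741, -0.001, -0.0]
wrist_force: [0.4, -0.3, -2.2]
width: 0.579
grip_force: 50.0
```

>>> play_rows --rotation '[[0, 0, 0], [0, 0, 0], [0, 0, 0]]' --travel '[[0, 0, 0], [0, 0, 0], [0, 0, 0]]' --jaw '[50, 50, 50]'

```text
t: 14.25
tcp_pos: [0.5912, 0.0439, 0.0993]
tool_rot: [0.672, 0.74, -0.0, 0.0]
wrist_force: [0.3, -0.6, -1.1]
width: 0.583
grip_force: 50.0
```

Run:
```python
from h import *
s=bot.observe(); im=read_camera("wrist"); print(s["tcp_pos"],s["tool_rot"],abs(s["qd"]).max(),s["wrist_force"])
np.savez("pics/w7.npz",tcp=s["tcp_pos"],q=s["tool_rot"])
o=cv2.resize(im[90:300,140:420],(800,600),interpolation=cv2.INTER_CUBIC); cv2.imwrite("pics/w7.png",o[:,:,::-1])
goal(.5915,.0456,.045,5.63)
```

```text
[0.59119648 0.04389622 0.09931201] [ 6.72326247e-01  7.40254957e-01 -1.15231723e-04  4.44983412e-05] 0.0040118510494619695 [ 0.26499192 -0.64801426 -1.10405421]
t 14.3 travel [ 1.4  0.4 54.3] rot [-0.    0.01 -0.1 ]
```

View pics/w7.png

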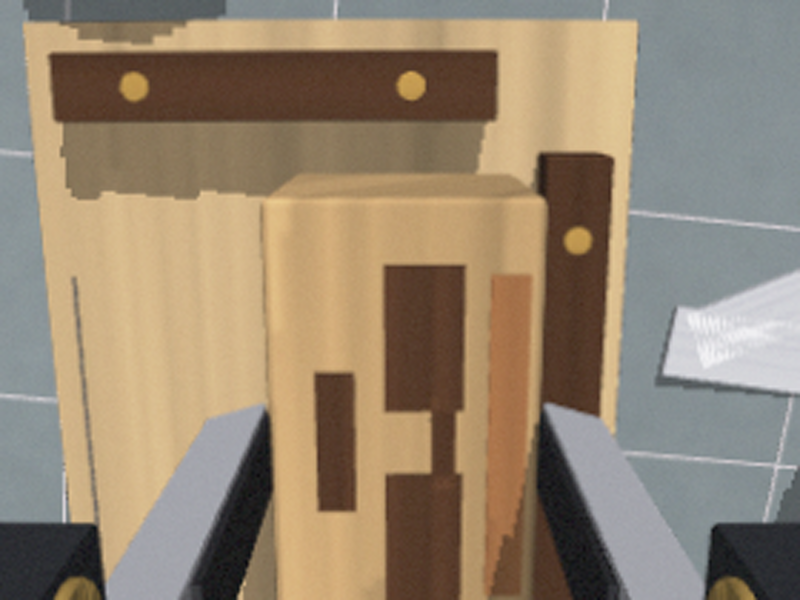

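The wrist crop shows the blank held square. Its far top corners are at (263,198) and (546,200), the short fence's inner edge is at row 120, and the long fence's inner edge at column 539.

Run:
```python
from h import *
d=np.load("pics/w7.npz"); e=ext("wrist",dict(tool_rot=d["q"],tcp_pos=d["tcp"])); t=d["tcp"]
f=lambda p:(np.array(p,float)+.5)*.35-.5+[140,90]
Rj=R.from_euler('z',.0983).as_matrix()[:2,:2]
J=lambda p,z:((px2w("wrist",f(p),z,e=e)[:,:2]-t[:2])@Rj*1e3).round(1).tolist()
print("blank far corners",J([(263,198),(546,200),(537,540)],t[2]+.0283))
print("short inner",J([(53,122),(497,119)],.032),"long inner",J([(540,155),(538,215)],.032), "top-view corner",((np.array([.6238,.1091])-t[:2])@Rj*1e3))
```

```text
blank far corners [[-25.6, 53.0], [28.7, 52.5], [29.5, -19.3]]
short inner [[-101.3, 65.0], [28.5, 65.1]] long inner [[41.3, 54.7], [41.3, 37.1]] top-view corner [38.84533827 61.68924106]
```

>>> play_rows --rotation '[[0, 0, 0], [0, 0, 0], [0, 0, 0], [0, 0, 0], [0, 0, 0], [0, 0, 0], [0, 0, 0], [0, 0, 0]]' --travel '[[0, 0, 8], [0, 0, 25], [0, 0, 42], [0, 0, 52], [0, 0, 56], [0, 0, 58], [0, 0, 59], [0, 0, 59]]' --jaw '[50, 50, 50, 50, 50, 50, 50, 50]'

```text
t: 15.1
tcp_pos: [0.5917, 0.0452, 0.0407]
tool_rot: [0.672, 0.741, 0.0, 0.0]
wrist_force: [0.8, -0.6, -1.7]
width: 0.583
grip_force: 50.0
```

>>> play_rows --rotation '[[0, 0, 0], [0, 0, 0], [0, 0, 0], [0, 0, 0]]' --travel '[[0, 0, 0.7], [0, 0, 1.4], [0, 0, 1.4], [0, 0, 1.4]]' --jaw '[50, 50, 50, 50]'

```text
t: 15.5
tcp_pos: [0.5914, 0.0452, 0.0389]
tool_rot: [0.672, 0.741, 0.0, 0.0]
wrist_force: [1.5, -0.9, -2.0]
width: 0.586
grip_force: 50.0
```

>>> play_rows --rotation '[[0, 0, 0], [0, 0, 0], [0, 0, 0]]' --travel '[[0, 0, 0.5], [0, 0, 0.8], [0, 0, 0.8]]' --jaw '[50, 50, 50]'

```text
t: 15.8
tcp_pos: [0.5915, 0.0452, 0.0386]
tool_rot: [0.672, 0.741, 0.0, -0.0]
wrist_force: [-3.6, -1.2, 9.1]
width: 0.587
grip_force: 50.0
```

>>> play_rows --rotation '[[0, 0, 0], [0, 0, 0], [0, 0, 0], [0, 0, 0], [0, 0, 0], [0, 0, 0]]' --travel '[[0, 0, -0.4], [2, 2, -0.4], [4, 4, -0.4], [6, 6, -0.4], [7, 7, -0.4], [7, 7, -0.4]]' --jaw '[50, 50, 50, 50, 50, 50]'

```text
t: 16.4
tcp_pos: [0.5978, 0.0523, 0.0387]
tool_rot: [0.672, 0.741, -0.0, 0.0]
wrist_force: [-2.4, -3.3, 6.2]
width: 0.582
grip_force: 50.0
```

>>> play_rows --rotation '[[0, 0, 0], [0, 0, 0], [0, 0, 0], [0, 0, 0], [0, 0, 0]]' --travel '[[0, 0.5, 0], [0, 1, 0], [0, 1.5, 0], [0, 2, 0], [0, 2, 0]]' --jaw '[50, 50, 50, 50, 50]'

```text
t: 16.9
tcp_pos: [0.5981, 0.0523, 0.0387]
tool_rot: [0.672, 0.741, -0.001, -0.001]
wrist_force: [-13.0, -4.1, 18.2]
width: 0.584
grip_force: 50.0
```

>>> play_rows --rotation '[[0, 0, 0], [0, 0, 0], [0, 0, 0], [0, 0, 0]]' --travel '[[0, 0, -0.5], [0, 0, -1], [0, 0, -1], [0, 0, -1]]' --jaw '[50, 50, 50, 50]'

```text
t: 17.3
tcp_pos: [0.5997, 0.0531, 0.0394]
tool_rot: [0.672, 0.741, -0.0, 0.0]
wrist_force: [-1.1, 0.5, -1.5]
width: 0.584
grip_force: 50.0
```

Run:
```python
from h import *
s=bot.observe(); print(s["tcp_pos"],R.from_quat(s["tool_rot"]).as_matrix()[:,2],s["wrist_force"],s["moment"])
```

```text
[0.59974306 0.05314922 0.0393688 ] [ 7.47688842e-05 -7.64440507e-05 -9.99999994e-01] [-1.12783209  0.46976249 -1.47578642] [-0.06259476  0.08719992 -0.0038437 ]
```

>>> play_rows --rotation '[[0, 0, 0], [0, 0, 0], [0, 0, 0], [0, 0, 0], [0, 0, 0]]' --travel '[[0, 0.7, 0], [0, 1.3, 0], [0, 2, 0], [0, 2, 0], [0, 2, 0]]' --jaw '[50, 50, 50, 50, 50]'

```text
t: 17.8
tcp_pos: [0.6016, 0.0532, 0.0394]
tool_rot: [0.672, 0.741, -0.0, -0.0]
wrist_force: [-1.0, 0.2, -1.0]
width: 0.581
grip_force: 50.0
```

>>> play_rows --rotation '[[0, 0, 0], [0, 0, 0], [0, 0, 0], [0, 0, 0]]' --travel '[[0, 0.5, 0], [0, 1, 0], [0, 1, 0], [0, 1, 0]]' --jaw '[50, 50, 50, 50]'

```text
t: 18.2
tcp_pos: [0.6026, 0.0533, 0.0395]
tool_rot: [0.672, 0.741, -0.0, -0.0]
wrist_force: [0.5, -0.1, -3.5]
width: 0.584
grip_force: 50.0
```

>>> play_rows --rotation '[[0, 0, 0], [0, 0, 0], [0, 0, 0], [0, 0, 0]]' --travel '[[0, 0.5, 0], [0, 1, 0], [0, 1, 0], [0, 1, 0]]' --jaw '[50, 50, 50, 50]'

```text
t: 18.6
tcp_pos: [0.6036, 0.0534, 0.0395]
tool_rot: [0.672, 0.741, -0.0, -0.0]
wrist_force: [0.1, -0.6, -1.6]
width: 0.587
grip_force: 50.0
```

>>> play_rows --rotation '[[0, 0, 0], [0, 0, 0], [0, 0, 0], [0, 0, 0]]' --travel '[[0, 0.5, 0], [0, 1, 0], [0, 1, 0], [0, 1, 0]]' --jaw '[50, 50, 50, 50]'

```text
t: 19.0
tcp_pos: [0.6043, 0.0535, 0.0394]
tool_rot: [0.672, 0.741, -0.0, -0.0]
wrist_force: [-2.8, 0.8, -1.1]
width: 0.586
grip_force: 50.0
```

>>> play_rows --rotation '[[0, 0, 0], [0, 0, 0], [0, 0, 0]]' --travel '[[0, 0.5, 0], [0, 0.8, 0], [0, 0.8, 0]]' --jaw '[50, 50, 50]'

```text
t: 19.3
tcp_pos: [0.6044, 0.0536, 0.0392]
tool_rot: [0.672, 0.741, -0.001, -0.001]
wrist_force: [-6.1, 0.6, 1.3]
width: 0.584
grip_force: 50.0
```

>>> play_rows --rotation '[[0, 0, 0], [0, 0, 0], [0, 0, 0], [0, 0, 0]]' --travel '[[0.6, -0.4, 0], [1.2, -0.4, 0], [1.8, -0.4, 0], [1.8, -0.4, 0]]' --jaw '[50, 50, 50, 50]'

```text
t: 19.7
tcp_pos: [0.6043, 0.0544, 0.0393]
tool_rot: [0.672, 0.741, -0.001, 0.0]
wrist_force: [-4.8, -4.0, -0.8]
width: 0.582
grip_force: 50.0
```

>>> play_rows --rotation '[[0, 0, 0], [0, 0, 0], [0, 0, 0], [0, 0, 0]]' --travel '[[0.4, 0, 0], [0.8, 0, 0], [1.2, 0, 0], [1.2, 0, 0]]' --jaw '[50, 50, 50, 50]'

```text
t: 20.1
tcp_pos: [0.6043, 0.055, 0.0394]
tool_rot: [0.672, 0.741, -0.001, 0.0]
wrist_force: [-5.4, -6.7, 1.8]
width: 0.586
grip_force: 50.0
```

>>> play_rows --rotation '[[0, 0, 0], [0, 0, 0], [0, 0, 0], [0, 0, 0], [0, 0, 0]]' --travel '[[0.4, 0, 0], [0.8, 0, 0], [1.2, 0, 0], [1.2, 0, 0], [1.2, 0, 0]]' --jaw '[50, 50, 50, 50, 50]'

```text
t: 20.6
tcp_pos: [0.6042, 0.056, 0.0395]
tool_rot: [0.672, 0.74, -0.001, 0.0]
wrist_force: [-5.4, -7.3, 2.6]
width: 0.587
grip_force: 50.0
```

Run:
```python
from h import *
s=bot.observe(); print(s["tcp_pos"],R.from_quat(s["tool_rot"]).as_matrix().round(4).tolist(),s["wrist_force"],s["moment"])
```

```text
[0.6042172  0.05595436 0.03953595] [[-0.0966, 0.9953, -0.0007], [0.9953, 0.0966, -0.0016], [-0.0015, -0.0008, -1.0]] [-5.42393248 -7.29765485  2.60252045] [-2.13258358  1.61812831 -0.18277408]
```

>>> play_rows --rotation '[[0, 0, 0], [0, 0, 0], [0, 0, 0], [0, 0, 0]]' --travel '[[0, -1, -0.3], [0, -1.8, -0.6], [0, -1.8, -0.6], [0, -1.8, -0.6]]' --jaw '[50, 50, 50, 50]'

```text
t: 21.0
tcp_pos: [0.6036, 0.0574, 0.0404]
tool_rot: [0.672, 0.741, 0.0, 0.001]
wrist_force: [2.7, -4.3, -0.1]
width: 0.581
grip_force: 50.0
```

Run:
```python
from h import *
s=bot.observe(); print(s["tcp_pos"],s["wrist_force"],s["moment"])
im=read_camera("wrist"); np.savez("pics/w8.npz",tcp=s["tcp_pos"],q=s["tool_rot"]); cv2.imwrite("pics/w8.png",im[:,:,::-1])
# rows along columns inside the blank / fence: dark fence rows
g=im.astype(int).sum(2)
for c in (255,270,285,300): print(c,[int(v) for v in g[100:170:1,c]])
```

```text
[0.60355425 0.05738825 0.04040894] [ 2.68816861 -4.31046462 -0.1454528 ] [-1.00163311 -0.69984849 -0.16882137]
255 [413, 417, 420, 413, 413, 411, 412, 409, 500, 514, 510, 498, 510, 497, 501, 504, 503, 508, 505, 508, 505, 500, 487, 204, 180, 186, 174, 180, 180, 182, 185, 188, 187, 182, 186, 192, 188, 195, 193, 193, 194, 204, 197, 197, 203, 195, 194, 190, 198, 190, 208, 198, 182, 240, 383, 437, 432, 415, 427, 496, 537, 520, 518, 505, 509, 505, 512, 510, 511, 509]
270 [396, 402, 409, 402, 405, 406, 415, 402, 470, 473, 472, 465, 466, 471, 466, 466, 464, 471, 471, 464, 466, 472, 438, 166, 178, 184, 165, 183, 190, 186, 189, 189, 184, 188, 184, 190, 203, 214, 248, 222, 200, 205, 193, 193, 198, 188, 195, 186, 192, 187, 198, 184, 177, 245, 381, 421, 413, 414, 409, 472, 520, 507, 494, 492, 491, 492, 489, 491, 489, 487]
285 [405, 408, 415, 418, 414, 405, 418, 407, 500, 507, 497, 497, 496, 507, 503, 501, 498, 500, 496, 496, 498, 502, 472, 193, 179, 185, 180, 193, 194, 189, 190, 188, 198, 193, 182, 198, 189, 191, 199, 191, 196, 184, 195, 189, 200, 195, 196, 194, 185, 190, 183, 190, 172, 245, 361, 402, 402, 399, 409, 464, 499, 482, 468, 474, 473, 471, 470, 462, 462, 466]
300 [404, 407, 402, 412, 414, 405, 412, 405, 500, 534, 526, 523, 529, 524, 529, 517, 520, 520, 525, 516, 526, 528, 499, 219, 174, 193, 180, 175, 194, 186, 184, 185, 186, 183, 183, 191, 178, 185, 188, 191, 182, 188, 180, 197, 199, 187, 191, 191, 195, 197, 176, 201, 186, 253, 368, 397, 387, 400, 412, 472, 508, 490, 477, 477, 472, 479, 478, 462, 475, 475]
```

Run:
```python
from h import *
d=np.load("pics/w8.npz"); e=ext("wrist",dict(tool_rot=d["q"],tcp_pos=d["tcp"])); t=d["tcp"]
Rj=R.from_euler('z',.0983).as_matrix()[:2,:2]
J=lambda p,z:((px2w("wrist",p,z,e=e)[:,:2]-t[:2])@Rj*1e3).round(1).tolist()
print("fence",J([(280,153.2),(280,122.6)],.032),"blank top far",J([(280,158.7)],t[2]+.0283),"if fence row were contact z.032 of blank face:",J([(280,153.6)],.032))
# reference: offset of blank face at fence height, projected from top edge
d7=np.load("pics/w7.npz"); 
y=J([(280,158.7)],t[2]+.0283)[0][1]
p=t[:2]+Rj@np.array([0,y/1e3]); print(w2px("wrist",[p[0],p[1],.032],e=e), w2px("wrist",[p[0],p[1],.014],e=e))
g=cv2.imread("pics/w8.png")[:,:,::-1].astype(int)
for r in range(150,162): print(r,g[r,250:300:7].tolist())
```

```text
fence [[0.7, 52.6], [0.7, 72.2]] blank top far [[0.7, 53.0]] if fence row were contact z.032 of blank face: [[0.7, 52.3]]
[[278.97108692 152.5506183 ]] [[279.09180754 150.20939447]]
150 [[83, 53, 37], [88, 58, 43], [89, 58, 42], [87, 61, 40], [86, 58, 39], [84, 58, 41], [89, 62, 45], [89, 61, 45]]
151 [[89, 61, 40], [85, 60, 42], [87, 59, 41], [88, 58, 40], [87, 60, 41], [90, 58, 42], [90, 62, 45], [89, 62, 45]]
152 [[85, 58, 46], [82, 56, 38], [82, 55, 39], [81, 55, 42], [81, 56, 38], [82, 53, 37], [79, 50, 33], [80, 53, 36]]
153 [[98, 77, 57], [104, 83, 56], [105, 84, 58], [105, 84, 56], [108, 86, 66], [104, 82, 59], [97, 77, 55], [97, 77, 55]]
154 [[157, 128, 93], [163, 132, 95], [160, 132, 93], [159, 131, 94], [155, 127, 89], [149, 124, 88], [150, 124, 88], [146, 120, 86]]
155 [[184, 150, 110], [183, 152, 106], [181, 148, 105], [173, 141, 100], [169, 139, 100], [167, 138, 97], [169, 138, 102], [165, 136, 98]]
156 [[182, 149, 108], [180, 148, 105], [172, 141, 100], [168, 141, 99], [168, 138, 98], [166, 137, 99], [165, 136, 98], [164, 134, 96]]
157 [[178, 146, 104], [173, 141, 103], [169, 138, 98], [168, 140, 100], [164, 136, 96], [165, 136, 98], [165, 136, 97], [164, 136, 95]]
158 [[176, 143, 102], [177, 146, 104], [173, 143, 100], [173, 143, 102], [174, 144, 103], [171, 140, 98], [170, 141, 98], [173, 141, 101]]
159 [[195, 159, 115], [204, 166, 118], [189, 156, 110], [201, 165, 116], [195, 160, 114], [194, 158, 112], [197, 162, 114], [195, 159, 113]]
160 [[214, 176, 125], [219, 183, 128], [205, 169, 119], [216, 180, 127], [213, 173, 124], [209, 170, 120], [214, 177, 126], [211, 172, 123]]
161 [[206, 169, 120], [214, 178, 124], [199, 164, 115], [211, 173, 123], [204, 166, 119], [202, 164, 116], [206, 170, 121], [205, 170, 119]]
```

>>> play_rows --rotation '[[0, 0, 0], [0, 0, 0], [0, 0, 0], [0, 0, 0], [0, 0, 0]]' --travel '[[-1, 0, 0], [-1, 0, 0.6], [-1, 0, 1.2], [-1, 0, 1.5], [-1, 0, 1.5]]' --jaw '[50, 50, 50, 50, 50]' --force 60

```text
t: 21.55
tcp_pos: [0.6027, 0.0566, 0.0387]
tool_rot: [0.672, 0.741, -0.0, -0.0]
wrist_force: [-2.2, -1.4, 4.4]
width: 0.577
grip_force: 60.0
```

```bash
cat > st.py <<'E'
from h import *
s=bot.observe(); Rj=R.from_euler('z',.0983).as_matrix()
print(s["t"],s["tcp_pos"].round(4),"Fjig",(s["wrist_force"]@Rj).round(1),"M",s["moment"].round(2),"zaxis",R.from_quat(s["tool_rot"]).as_matrix()[:,2].round(4),s["width"],s["grip_force"])
E
python3 st.py
```

```text
21.55 [0.6027 0.0566 0.0387] Fjig [-2.3 -1.2  4.4] M [-0.39  0.5   0.  ] zaxis [-5.e-04  2.e-04 -1.e+00] 0.5774574817362375 60.001614689826965
```

>>> play_rows --rotation '[[0, 0, 0], [0, 0, 0], [0, 0, 0], [0, 0, 0], [0, 0, 0]]' --travel '[[0, 0.6, -0.1], [0, 1.2, -0.2], [0, 1.8, -0.3], [0, 2.4, -0.3], [0, 2.4, -0.3]]' --jaw '[50, 50, 50, 50, 50]'

```text
t: 22.05
tcp_pos: [0.604, 0.0567, 0.0387]
tool_rot: [0.672, 0.741, -0.001, -0.001]
wrist_force: [-7.5, -1.8, 9.0]
width: 0.586
grip_force: 60.0
```

```bash
python3 st.py
```

```text
22.05 [0.604  0.0567 0.0387] Fjig [-7.7 -1.1  9. ] M [-0.56  2.05  0.09] zaxis [-2.5e-03  1.0e-04 -1.0e+00] 0.5864052979133114 60.005210638046265
```

>>> play_rows --rotation '[[0, 0, 0], [0, 0, 0], [0, 0, 0], [0, 0, 0], [0, 0, 0]]' --travel '[[0.6, 0.5, -0.1], [1.2, 1, -0.3], [1.8, 1, -0.4], [2.4, 1, -0.4], [2.4, 1, -0.4]]' --jaw '[50, 50, 50, 50, 50]'

```text
t: 22.55
tcp_pos: [0.604, 0.0569, 0.0388]
tool_rot: [0.672, 0.74, -0.002, -0.001]
wrist_force: [-8.6, -11.8, 7.2]
width: 0.582
grip_force: 60.0
```

```bash
python3 st.py
```

```text
22.55 [0.604  0.0569 0.0388] Fjig [ -9.8 -10.9   7.2] M [-2.95  2.61  0.18] zaxis [-0.0037 -0.0022 -1.    ] 0.5817006801814066 60.01316964626312
```

>>> play_rows --rotation '[[0, 0, 0], [0, 0, 0], [0, 0, 0], [0, 0, 0], [0, 0, 0]]' --travel '[[0, -0.5, -0.3], [0.6, -1, -0.6], [1.2, -1, -0.7], [1.2, -1, -0.7], [1.2, -1, -0.7]]' --jaw '[50, 50, 50, 50, 50]'

```text
t: 23.05
tcp_pos: [0.6039, 0.0577, 0.0398]
tool_rot: [0.672, 0.74, -0.002, 0.0]
wrist_force: [-4.8, -13.2, 5.3]
width: 0.582
grip_force: 60.0
```

```bash
python3 st.py
```

```text
23.05 [0.6039 0.0577 0.0398] Fjig [ -6.1 -12.6   5.3] M [-3.37  1.34  0.11] zaxis [-0.0018 -0.0025 -1.    ] 0.5821347138118093 60.01077711582184
```

>>> play_rows --rotation '[[0, 0, 0], [0, 0, 0], [0, 0, 0], [0, 0, 0], [0, 0, 0], [0, 0, 0]]' --travel '[[-1, 0, 0], [-2.5, -0.5, 0], [-2.5, -0.5, 0.6], [-2.5, -0.5, 1.2], [-2.5, -0.5, 1.6], [-2.5, -0.5, 1.6]]' --jaw '[50, 50, 50, 50, 50, 50]'

```text
t: 23.65
tcp_pos: [0.6041, 0.0568, 0.0386]
tool_rot: [0.672, 0.741, -0.001, -0.0]
wrist_force: [-6.6, -7.3, 11.8]
width: 0.58
grip_force: 60.0
```

```bash
python3 st.py
```

```text
23.65 [0.6041 0.0568 0.0386] Fjig [-7.3 -6.6 11.8] M [-1.77  1.92 -0.16] zaxis [-1.1e-03 -6.0e-04 -1.0e+00] 0.5796364045030876 60.007474422454834
```

>>> play_rows --rotation '[[0, 0, 0], [0, 0, 0], [0, 0, 0], [0, 0, 0], [0, 0, 0], [0, 0, 0]]' --travel '[[0.6, 0.3, 0], [1.2, 0.6, 0], [1.8, 0.9, 0], [2.4, 1.2, 0], [3, 1.2, 0], [3, 1.2, 0]]' --jaw '[50, 50, 50, 50, 50, 50]'

```text
t: 24.25
tcp_pos: [0.6042, 0.057, 0.0387]
tool_rot: [0.673, 0.74, -0.002, 0.0]
wrist_force: [-12.4, -18.9, 18.2]
width: 0.581
grip_force: 60.0
```

```bash
python3 st.py
```

```text
24.25 [0.6042 0.057  0.0387] Fjig [-14.2 -17.6  18.2] M [-4.75  3.18 -0.07] zaxis [-0.0025 -0.0033 -1.    ] 0.5811879410695875 60.00781953334808
```

>>> play_rows --rotation '[[0, 0, 0], [0, 0, 0], [0, 0, 0], [0, 0, 0], [0, 0, 0], [0, 0, 0]]' --travel '[[0, 0, -0.3], [0, 0, -0.6], [0.5, 0, -0.6], [1, 0, -0.6], [1, 0, -0.6], [1, 0, -0.6]]' --jaw '[50, 50, 50, 50, 50, 50]'

```text
t: 24.85
tcp_pos: [0.6041, 0.0571, 0.0388]
tool_rot: [0.673, 0.74, -0.002, 0.001]
wrist_force: [-8.5, -22.1, 8.7]
width: 0.582
grip_force: 60.0
```

```bash
python3 st.py
python3 - <<'E'
from h import *
s=bot.observe(); im=read_camera("wrist"); g=im.astype(int).sum(2)
np.savez("pics/w9.npz",tcp=s["tcp_pos"],q=s["tool_rot"]); cv2.imwrite("pics/w9.png",im[:,:,::-1])
o=cv2.resize(im[130:240,215:355],(800,600),interpolation=cv2.INTER_CUBIC); cv2.imwrite("pics/w9c.png",o[:,:,::-1])
E
```

```text
24.85 [0.6041 0.0571 0.0388] Fjig [-10.6 -21.1   8.7] M [-5.73  2.22 -0.  ] zaxis [-0.0024 -0.0043 -1.    ] 0.5818696935720655 60.00375151634216
```

View pics/w9c.png

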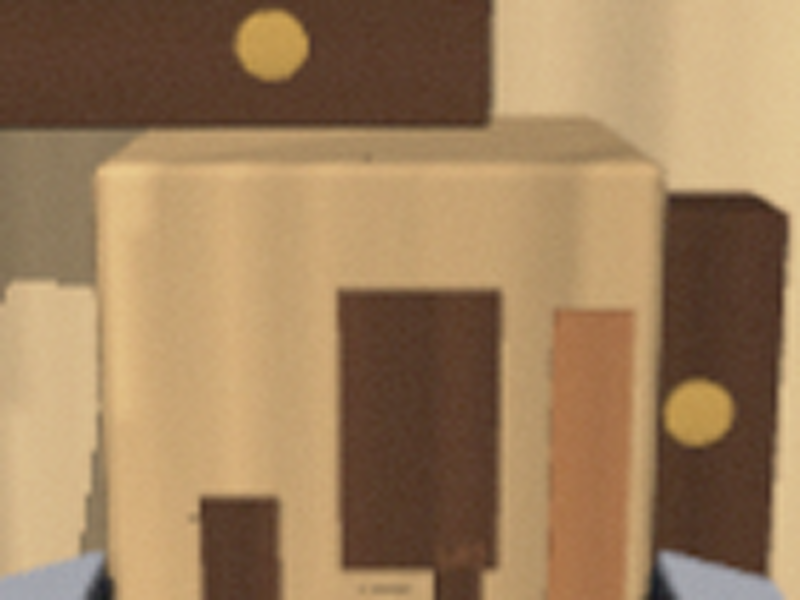

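The crop shows the blank's far face bearing along the short fence (row ~127) and its right side along the long fence (column ~660). I'll add some push toward the long fence.

>>> play_rows --rotation '[[0, 0, 0], [0, 0, 0], [0, 0, 0], [0, 0, 0], [0, 0, 0], [0, 0, 0]]' --travel '[[0, 0.5, 0], [0, 1, -0.1], [0, 1.5, -0.2], [0, 2, -0.2], [0, 2, -0.2], [0, 2, -0.2]]' --jaw '[50, 50, 50, 50, 50, 50]'

```text
t: 25.5
tcp_pos: [0.6042, 0.0572, 0.0388]
tool_rot: [0.673, 0.74, -0.004, -0.001]
wrist_force: [-19.7, -23.9, 18.6]
width: 0.578
grip_force: 60.0
```

```bash
python3 st.py
```

```text
25.5 [0.6042 0.0572 0.0388] Fjig [-21.9 -21.8  18.6] M [-5.8   4.81  0.03] zaxis [-0.006  -0.0042 -1.    ] 0.5783542454837968 60.008615255355835
```

>>> play_rows --rotation '[[-0.2, 0.1, 0], [-0.4, 0.3, 0], [-0.4, 0.3, 0], [-0.4, 0.3, 0], [-0.4, 0.3, 0]]' --travel '[[0, 0, -0.1], [0, 0, -0.2], [0, 0, -0.2], [0, 0, -0.2], [0, 0, -0.2]]' --jaw '[50, 50, 50, 50, 50]'

```text
t: 26.0
tcp_pos: [0.6043, 0.0572, 0.0388]
tool_rot: [0.673, 0.74, 0.001, -0.0]
wrist_force: [-16.3, -22.5, 14.3]
width: 0.58
grip_force: 60.0
```

```bash
python3 st.py
```

```text
26.0 [0.6043 0.0572 0.0388] Fjig [-18.4 -20.8  14.3] M [-5.71  4.75  0.01] zaxis [ 6.0e-04  1.6e-03 -1.0e+00] 0.5800964417067594 60.03812491893768
```

>>> play_rows --rotation '[[-0.05, 0, 0], [-0.1, 0, 0], [-0.1, 0, 0], [-0.1, 0, 0], [-0.1, 0, 0], [-0.1, 0, 0], [-0.1, 0, 0], [-0.1, 0, 0]]' --travel '[[0.3, 0.5, -0.1], [0.5, 1, -0.2], [0.5, 1, -0.2], [0.5, 1, -0.2], [0.5, 1, -0.2], [0.5, 1, -0.2], [0.5, 1, -0.2], [0.5, 1, -0.2]]' --jaw '[50, 50, 50, 50, 50, 50, 50, 50]'

```text
t: 26.8
tcp_pos: [0.6043, 0.0573, 0.0388]
tool_rot: [0.673, 0.74, 0.001, -0.0]
wrist_force: [-20.8, -25.8, 16.7]
width: 0.582
grip_force: 60.0
```

```bash
python3 st.py
python3 - <<'E'
from h import *
c0=read_camera("scene"); cv2.imwrite("pics/s9.png",c0[:,:,::-1])
for n in range(1):
    a=cv2.imread("pics/scene0.png")[:,:,::-1]; print("cup region orange/blue boxes",blob("",c0[90:180,270:330],4,16,120,50)[0],blob("",c0[90:180,270:330],105,125,120,40)[0])
E
```

```text
26.8 [0.6043 0.0573 0.0388] Fjig [-23.2 -23.6  16.7] M [-6.25  5.8  -0.01] zaxis [ 7.0e-04  1.3e-03 -1.0e+00] 0.582235503983258 60.04557430744171Traceback (most recent call last):
  File "<stdin>", line 4, in <module>
  File "h.py", line 25, in blob
    k,l,st,c=cv2.connectedComponentsWithStats(m); i=1+st[1:,4].argmax(); return st[i],l==i
                                                      ~~~~~~~~~~~~~~~^^
ValueError: attempt to get argmax of an empty sequence
```

```bash
python3 -c "
from rig import bot
print(bot.close_job())"
```

```text
the job is handed in; nothing more can be done
None
```

I handed the job in at about 27 s: the orange cup is nested fully inside the blue one and released, and the blank is flat, carved face up, still gripped at 60 N and pressed into the corner with about 23 N towards each fence and 17 N down (tool forces, before friction); the last scene check of the cups failed, probably because the arm blocked the view.

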